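Sieve the nuts out of the returned hubs

ROBOT

A 6-joint arm with a two-finger parallel gripper is mounted at the origin on the work surface. World frame = base frame: x ahead of the robot, y to its left, z up, the work surface at z = 0. Lengths are in m, angles in rad, forces in N, time in s.
With the tool pointing down it reaches from about 0.35 to 0.925 m from the base axis. Payload 6.4 kg.
Tool frame: the origin (TCP) lies midway between the tips of the shut fingers; the grasp point (between the pads) lies 19 mm behind it; z points along the fingers, y is the line along which they close (so a half turn about z gives the same grasp; the last joint's range is limited). The gripper opens to 85 mm and grips with 20 to 120 N. Pads are 22 mm wide; open, the fingers measure 114 mm over their backs; the gripper's body (76 mm by 85 mm) begins 54 mm behind the grasp point. The pads swing forward as they close: fully open they stand 13 mm farther back than shut.
Start: joints at [-1.381, 0.245, 1.558, -0, 1.339, -0.174], TCP at [0.231, -0.607, 0.231] pointing down, gripper open.
Joint ranges: [-3.13, 3.13], [-1.02, 2.26], [0.13, 2.54], [-0.95, 4.09], [0.21, 2.88], [-2.74, 2.74]. Speed limits (rad/s): [2.57, 2.57, 3.14, 3.14, 3.14, 3.14].

INTERFACE

Orientations are given as [roll, pitch, yaw] about the fixed x, y, z axes, in that order (R = Rz(yaw) Ry(pitch) Rx(roll)).
In Python, from rig import arm gives the robot as it stands. Calls block until the motion is done:
- arm.move_pose(position, orientation): joint-space move of the TCP to a pose.
- arm.move_linear(position, orientation=None, speed=0.15, guard=None): straight line of the TCP; orientation=None keeps the orientation; speed is the mean speed in m/s. With guard (N) it stops when the force on the tool has changed by that much, and returns True; else False.
- arm.movej(angles): joint-space move.
- arm.release() and arm.close_gripper(squeeze=None): open the fingers fully, or close them until they stop; squeeze is the grip in N (None keeps the last).
- arm.sleep(seconds).
- arm.solve_ik(position, orientation): joint angles nearest the present ones, or None.
- arm.observe(): the state.
- arm.get_image(name): name is "scene" or "side" or "wrist"; returns a dict with "pixels" (480x640x3 uint8, red, green, blue), "intrinsics" (3x3 intrinsics, pixels), "cam_to_world" (4x4, takes a point from camera to world coordinates); the wrist camera has in their place "hand_eye" (4x4, takes a point from camera to tool coordinates, whose origin is the TCP and whose axes are the flange's). Camera axes: x right, y down, z forward; pixel columns grow to the right and rows downward; lengths in m; the calibration is good to about 2 mm. A picture is of the moment at which its call begins: read the wrist's pose just before it. There is no depth.
A pose or a line that the arm cannot do raises arm.IKError and nothing moves.
- arm.job_done(): hands the job in; it is judged then, once.
Trained networks look in a picture, given as the dict that the camera call returned (one of the last four; its "shot" number tells which), for a name from the list of things; names that differ only in an ending like _2 or _b are one class to them, and where a whole thing is asked for, a point or a joint stands for the part that bears it (a point fixed in the world has none). Each returns a list of dicts, best first, with "score" (0 to 1); they miss things now and then, are a little off and sometimes report something else, mostly with a low value. They report only what shows in the picture. A call takes as long as a camera call.
- arm.boxes_of(picture, query): "box" ([left, top, right, bottom] in pixels, round what is visible of it).
- arm.masks_of(picture, query): "region" (480x640 bool, what is visible of it) and "box" ([left, top, right, bottom] in pixels, round what is visible of it).
- arm.mark_of(picture, query): "position" ([column, row] in pixels: a listed point, or the origin of a listed thing).
The state is a dict: "time_s": time; "joints": joint angles; "qd": joint speeds; "joint_torque": joint torques, N m; "position": TCP position; "tcp_rot": TCP orientation; "wrist_force": force on the tool from outside, world axes, zero at the start; "wrist_torque": the same for the moment, N m; "grip_width": finger opening in m; "gripper_force": force on a finger pad.
Only numpy, scipy, OpenCV 4.12 (cv2) and the standard library are available. Lean on these libraries where they do the work, as an engineer would, in place of code of your own. Each camera call takes 0.05 s, during which the arm holds its last target. There are 200 camera calls.

TASK

Pick up the steel hand sieve by its handle and tilt it slotted end down over the deep blue bin, so that all three nuts drop through the slots into the bin while both flanged hubs stay in the sieve. Then, over the shallow blue tray, tip it the other way so that both hubs slide out of its open end into the tray, and finally set the empty sieve back down level on the bench mat and let go. Leave the other things on the bench where they are.

Things in the scene. Friction and masses are not known exactly. Their poses are not given: they have to be found in the camera images.
- sieve: the loose hand sieve, sheet steel, 230 mm (its x) x 162 mm (its y), side walls 34 mm high, 0.38 kg empty, about 0.74 kg loaded. Origin: centre of its underside, z up, at height 0 when it stands on the mat. Polished: nuts and hubs in it start to slide at a tilt of about 18 to 25 degrees and slide freely from 35 degrees on
- sieve_grip (a point): the point to grip: middle of the sieve's flat crossbar handle, 80 mm above its origin. The bar spans the sieve along its y: 10 mm thick (x), 170 mm long (y), 30 mm tall (64 to 94 mm above the origin), on two 22 mm wide uprights at y = +-83 mm. Fingers close along the sieve's x; a grip of 30 N or more holds the loaded sieve without turning. Axes as the sieve's
- sieve_mouth (a point): the open end of the sieve (no wall or lip): middle of the floor's -x edge, at x = -115 mm, z = 10 mm in the sieve's frame. From here to x = +10 mm the floor is a closed plate
- sieve_slots (a point): the middle of the slotted end of the sieve's floor, at x = +61 mm, z = 10 mm in the sieve's frame: from x = +10 to +112 mm the floor is open, with four 4 mm bars along x and 28 mm clear gaps; the +x end is closed by a wall 34 mm high
- deep_bin: the deep blue plastic bin, fixed: 200 x 200 mm outside, walls 4 mm thick and 90 mm high, the one on its -x side 70 mm. Open on top. Origin: centre of its underside, z up, on the mat. It may be on the left or on the right
- shallow_tray: the shallow blue plastic tray, fixed: 250 (its x) x 210 mm (its y) outside, walls 4 mm thick and 45 mm high all round. Open on top. Origin: centre of its underside, z up, on the mat. On the other side from the deep bin
- hub0: one of two identical aluminium flanged hubs: flat flange 70 mm diameter, 10 mm thick, with a boss 34 mm diameter, 28 mm total height, about 140 g. Origin: centre of the flange's underside. Starts on the plain plate of the sieve, towards the open mouth, flange down
- hub1: one of two identical aluminium flanged hubs: flat flange 70 mm diameter, 10 mm thick, with a boss 34 mm diameter, 28 mm total height, about 140 g. Origin: centre of the flange's underside. Starts on the plain plate of the sieve, towards the open mouth, flange down
- nut0: one of three identical steel hex nuts (22 mm across the flats, 25.4 mm across the corners, 13 mm thick, about 26 g). Origin: centre of its underside. Starts on the plain plate of the sieve, towards the slots
- nut1: one of three identical steel hex nuts (22 mm across the flats, 25.4 mm across the corners, 13 mm thick, about 26 g). Origin: centre of its underside. Starts on the plain plate of the sieve, towards the slots
- nut2: one of three identical steel hex nuts (22 mm across the flats, 25.4 mm across the corners, 13 mm thick, about 26 g). Origin: centre of its underside. Starts on the plain plate of the sieve, towards the slots
- screwdriver: bystander, loose, to be left alone: a screwdriver lying down, 190 mm long. Origin: centre of its underside
- marker: bystander, loose, to be left alone: a black marker pen lying down, 146 mm long, 16 mm thick. Origin: centre of its underside
- switch_pod: bystander, loose, to be left alone: a flat black plastic switch pod, 50 x 95 x 27 mm. Origin: centre of its underside
- glue_bottle: bystander, loose, to be left alone: a small white bottle with a cap, 48 mm diameter, 120 mm tall. Origin: centre of its underside
- tape_roll: bystander, loose, to be left alone: a roll of tape lying flat, 90 mm diameter, 24 mm high. Origin: centre of its underside
- green_pot: bystander, loose, to be left alone: a lidded round green plastic pot, 72 mm diameter, 60 mm tall. Origin: centre of its underside

How it is judged:
By the outcome, as a careful person would: the job done as asked, in the order asked, and still so for the second after the job is handed in, with the robot touching nothing.
It also fails if it takes over 66 s, if anything falls off the work surface, if the arm or the gripper's body presses on something with over 40 N, if the wrist force passes 120 N, or if a joint passes its speed limit or range.

## Working session

There is one attempt and no reset: what is moved stays moved. The work goes in short steps, each a Python script; the robot and the scene stay as the last script left them, time stands still between calls to the robot, and variables do not carry over. Pictures are saved under pics/ and viewed, at most 10 in all, crops included, and the job is handed in when it is done.

```bash
mkdir -p pics; ls; cat > h.py <<'E'
import numpy as np, cv2
from rig import arm
from scipy.spatial.transform import Rotation as R
def ray(p,px):
    K=np.array(p["intrinsics"]);T=np.array(p["cam_to_world"])
    d=T[:3,:3]@np.linalg.solve(K,[px[0],px[1],1.]);return T[:3,3],d
def atz(p,px,z):
    o,d=ray(p,px);return o+d*(z-o[2])/d[2]
def proj(p,X):
    K=np.array(p["intrinsics"]);T=np.linalg.inv(np.array(p["cam_to_world"]))
    c=T[:3,:3]@np.asarray(X)+T[:3,3];u=K@c;return u[:2]/u[2]
def save(p,n): cv2.imwrite("pics/"+n,p["pixels"][:,:,::-1])
E
python3 - <<'E'
from h import *
Z=dict(sieve=0,sieve_grip=.08,sieve_mouth=.01,sieve_slots=.01,deep_bin=0,shallow_tray=0,hub0=.01,nut0=.01)
for c in ("scene","side"):
    p=arm.get_image(c);save(p,c+"0.png")
    print(c,np.round(np.array(p["cam_to_world"])[:3,3],3))
    for q,z in Z.items():
        for m in arm.mark_of(p,q)[:3]: print(q,round(m["score"],2),np.round(m["position"],1),np.round(atz(p,m["position"],z),3))
print(arm.observe())
E
```

```text
pics
rig.py
scene [1.424 0.025 0.866]
sieve 0.65 [332.  265.7] [0.504 0.018 0.   ]
sieve_grip 0.82 [327.6 244.8] [0.512 0.006 0.08 ]
sieve_mouth 0.77 [332.  239.4] [0.407 0.016 0.01 ]
sieve_slots 0.96 [325.8 279.9] [0.568 0.003 0.01 ]
sieve_slots 0.18 [330.9 260.2] [0.493 0.015 0.01 ]
deep_bin 0.86 [204.6 267.7] [ 0.526 -0.321  0.   ]
shallow_tray 0.63 [444.8 262.9] [0.48  0.323 0.   ]
hub0 0.57 [317.5 246.1] [ 0.437 -0.024  0.01 ]
hub0 0.4 [341.  247.2] [0.439 0.041 0.01 ]
hub0 0.23 [329.7 260.8] [0.496 0.011 0.01 ]
nut0 0.52 [332.7 257.1] [0.481 0.019 0.01 ]
nut0 0.48 [312.8 261.1] [ 0.499 -0.034  0.01 ]
nut0 0.45 [348.8 260. ] [0.491 0.063 0.01 ]
side [0.02  0.755 0.578]
sieve 0.6 [319.3 277.6] [0.499 0.014 0.   ]
sieve 0.31 [341.8 441.9] [0.244 0.347 0.   ]
sieve_grip 0.79 [315.2 242.5] [0.513 0.01  0.08 ]
sieve_mouth 0.87 [363.7 290.9] [0.389 0.018 0.01 ]
sieve_slots 0.73 [293.3 264.8] [0.567 0.016 0.01 ]
sieve_slots 0.6 [322.1 277.3] [0.487 0.023 0.01 ]
sieve_slots 0.31 [311.5 286.3] [0.487 0.063 0.01 ]
deep_bin 0.61 [378.8 218.4] [ 0.525 -0.315  0.   ]
deep_bin 0.41 [146.3 301
[... 291 characters left out ...]
066 0.01 ]
{'time_s': 0.9, 'joints': array([-1.38111525e+00,  2.45106573e-01,  1.55779448e+00, -3.39478163e-06,
        1.33870975e+00, -1.74133752e-01]), 'qd': array([-0.00011144,  0.00060218,  0.00114732, -0.0002102 ,  0.00226259,
        0.00091238]), 'joint_torque': array([-6.27982281e-04, -4.29515791e+01, -3.26425982e+01, -1.69133586e-04,
        4.64064506e-04,  4.20626648e-06]), 'position': array([ 0.23128347, -0.60747133,  0.23128902]), 'tcp_rot': array([-3.1415742e+00,  1.0819475e-07,  3.6381561e-01]), 'wrist_force': array([ 0.30791012,  0.56274206, -0.1939472 ]), 'wrist_torque': array([ 0.02477694, -0.01786467,  0.03413982]), 'gripper_force': 0.0, 'grip_width': 0.08527360337184298}
```

View pics/scene0.png

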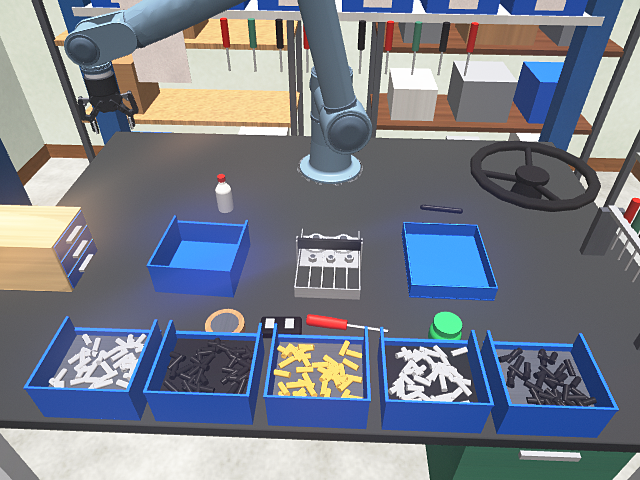

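View pics/side0.png

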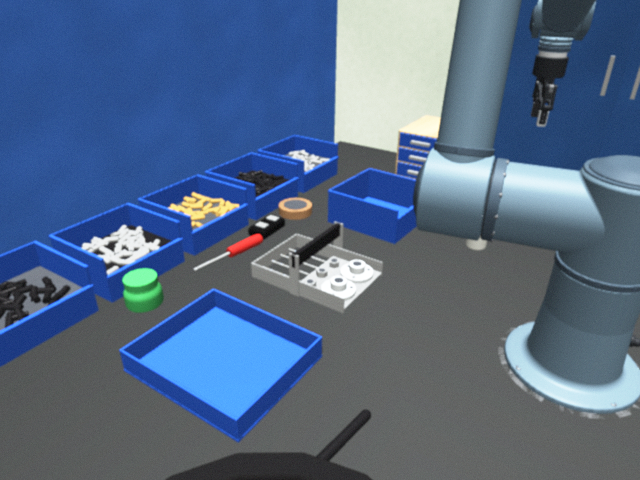

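The scene view shows the sieve at about (330,265), with its slotted end toward the camera (+x). The deep bin is at (200,257) on the robot's right and the tray at (448,260) on its left. The side view agrees. Next I'll look from above with the wrist camera for the yaw.

```bash
cat >> h.py <<'E'
def wrist():
    s=arm.observe();p=arm.get_image("wrist")
    T=np.eye(4);T[:3,:3]=R.from_euler('xyz',s["tcp_rot"]).as_matrix();T[:3,3]=s["position"]
    p["cam_to_world"]=T@np.array(p["hand_eye"]);return p
E
python3 - <<'E'
from h import *
arm.move_pose([0.47,0.01,0.40],[np.pi,0,np.pi/2])
p=wrist();save(p,"w0.png");print(p["cam_to_world"].round(3))
Z=dict(sieve=0,sieve_grip=.08,sieve_mouth=.01,sieve_slots=.01,hub0=.01,nut0=.01)
for q,z in Z.items():
    for m in arm.mark_of(p,q)[:3]: print(q,round(m["score"],2),np.round(m["position"],1),np.round(atz(p,m["position"],z),3))
for c in ("scene","side"):
    p=arm.get_image(c)
    for q,z,k in (("deep_bin",0.09,0),("shallow_tray",.045,0),("glue_bottle",.0,1),("marker",.01,1),("green_pot",.0,1),("tape_roll",0,1),("switch_pod",0,1),("screwdriver",0,1)):
        if k:
            m=arm.mark_of(p,q)
            if m: print(c,q,round(m[0]["score"],2),atz(p,m[0]["position"],z).round(3))
        else:
            m=arm.masks_of(p,q)
            if m:
                cn,_=cv2.findContours(m[0]["region"].astype(np.uint8),0,2);cn=cv2.convexHull(max(cn,key=cv2.contourArea))
                a=cv2.approxPolyDP(cn,4,True)[:,0]
                print(c,q,round(m[0]["score"],2),[(tuple(x),tuple(atz(p,x,z)[:2].round(3)),tuple(atz(p,x,0)[:2].round(3))) for x in a.tolist()])
print(arm.observe()["time_s"])
E
```

```text
[[ 1.    -0.001 -0.001  0.471]
 [-0.001 -0.95  -0.312  0.088]
 [-0.001  0.312 -0.95   0.541]
 [ 0.     0.     0.     1.   ]]
sieve 0.89 [348.5 170.5] [0.507 0.007 0.   ]
sieve_grip 0.94 [352.2 177.6] [0.506 0.011 0.08 ]
sieve_grip 0.48 [339.2 164.9] [0.491 0.025 0.08 ]
sieve_mouth 0.92 [261.1 165. ] [0.39  0.016 0.01 ]
sieve_slots 0.91 [399.2 172.3] [0.574 0.006 0.01 ]
sieve_slots 0.66 [508.7 131. ] [0.713 0.059 0.01 ]
hub0 0.91 [292.  145.1] [0.432 0.042 0.01 ]
hub0 0.59 [294.3 197.3] [ 0.433 -0.028  0.01 ]
nut0 0.83 [336.3 127.4] [0.489 0.064 0.01 ]
nut0 0.74 [339.2 166.6] [0.494 0.014 0.01 ]
nut0 0.48 [337.7 202. ] [ 0.492 -0.035  0.01 ]
scene deep_bin 0.84 [((174, 216), (np.float64(0.421), np.float64(-0.415)), (np.float64(0.305), np.float64(-0.466))), ((246, 223), (np.float64(0.443), np.float64(-0.215)), (np.float64(0.33), np.float64(-0.242))), ((249, 249), (np.float64(0.548), np.float64(-0.19)), (np.float64(0.446), np.float64(-0.215))), ((231, 295), (np.float64(0.705), np.float64(-0.205)), (np.float64(0.621), np.float64(-0.232))), ((155, 289), (np.float64(0.694), np.float64(-0.3
[... 1627 characters left out ...]
at64(0.361), np.float64(0.221)), (np.float64(0.39), np.float64(0.175))), ((320, 357), (np.float64(0.336), np.float64(0.262)), (np.float64(0.363), np.float64(0.22))), ((239, 441), (np.float64(0.338), np.float64(0.45)), (np.float64(0.365), np.float64(0.425))), ((127, 372), (np.float64(0.561), np.float64(0.449)), (np.float64(0.607), np.float64(0.423))), ((120, 353), (np.float64(0.605), np.float64(0.427)), (np.float64(0.654), np.float64(0.4)))]
side glue_bottle 0.87 [ 0.266 -0.317  0.   ]
side marker 0.84 [0.242 0.36  0.01 ]
side green_pot 0.62 [0.735 0.282 0.   ]
side tape_roll 0.6 [ 0.731 -0.217  0.   ]
side switch_pod 0.74 [ 0.741 -0.112  0.   ]
side screwdriver 0.96 [0.718 0.049 0.   ]
4.575
```

View pics/w0.png

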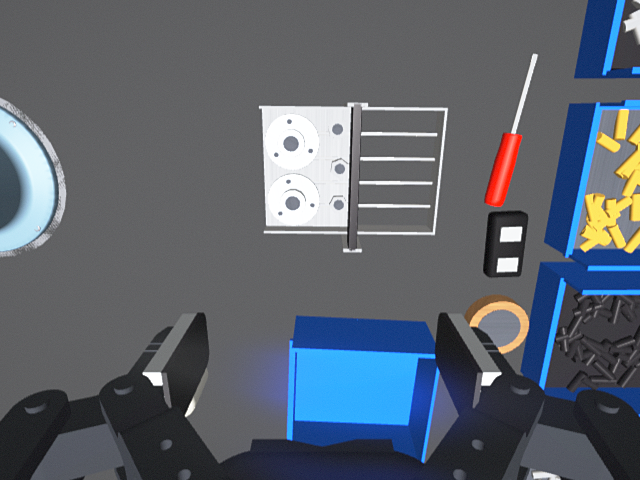

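```bash
cat >> h.py <<'E'
TOOL=R.from_euler('xyz',[np.pi,0,np.pi/2])
def pose(pt,at,yaw,t,roll=0):
    "TCP pose putting sieve-frame point pt at world point at, tilt t (deg, + = slots down)"
    S=R.from_euler('ZYX',[yaw,np.deg2rad(t),np.deg2rad(roll)])
    return np.asarray(at)+S.apply(np.array([0,0,.061])-pt),(S*TOOL).as_euler('xyz')
SLOT=np.array([.061,0,.01]);MOUTH=np.array([-.115,0,.01]);ORG=np.zeros(3)
BIN=np.array([.523,-.318,0]);BY=-.07;TRAY=np.array([.486,.321,0])
def ang(a): return np.rad2deg(a)
E
python3 - <<'E'
from h import *
p=wrist()
a,b=atz(p,(355.5,104),.094),atz(p,(350.5,250),.08);print(a,b,np.rad2deg(np.arctan2(-(a-b)[0],(a-b)[1])))
# regions -> yaw
for t in (0,20,40,45):
    q=arm.solve_ik(*pose(SLOT,BIN+[-.015,0,.152],BY,t));print(t,None if q is None else np.round(q,2))
for t in (0,-20,-40,-50):
    q=arm.solve_ik(*pose(MOUTH,TRAY+[.05,0,.06],0.,t));print(t,None if q is None else np.round(q,2))
yaw=-.05
P,O=pose(ORG,[.509,.009,0],yaw,0)
arm.move_pose(P+[0,0,.08],O)
print(arm.move_linear(P,O,speed=.12,guard=15))
arm.close_gripper(squeeze=80)
s=arm.observe();print(s["position"],s["grip_width"],s["gripper_force"],s["wrist_force"],s["time_s"])
p=wrist();save(p,"w1.png");p=arm.get_image("side");save(p,"s1.png")
E
```

```text
[0.50663874 0.09254779 0.094     ] [ 0.50620483 -0.07867766  0.08      ] -0.14519746160266916
0 [-0.82  0.03  1.85  0.    1.26 -0.75]
20 [-0.7   0.25  1.6  -0.2   1.58 -0.6 ]
40 [-0.62  0.49  1.36 -0.36  1.89 -0.56]
45 [-0.6   0.55  1.3  -0.4   1.97 -0.56]
0 [ 0.3   0.53  1.42 -0.    1.19  0.3 ]
-20 [ 0.36  0.3   1.69 -0.16  0.84  0.45]
-40 [ 0.43  0.12  1.93 -0.58  0.51  0.86]
-50 None
False
[0.50889127 0.00896012 0.06120187] 0.008847562333728201 80.05939722061157 [-2.80928944  0.38638007  4.08359798] 7.1583
```

View pics/w1.png

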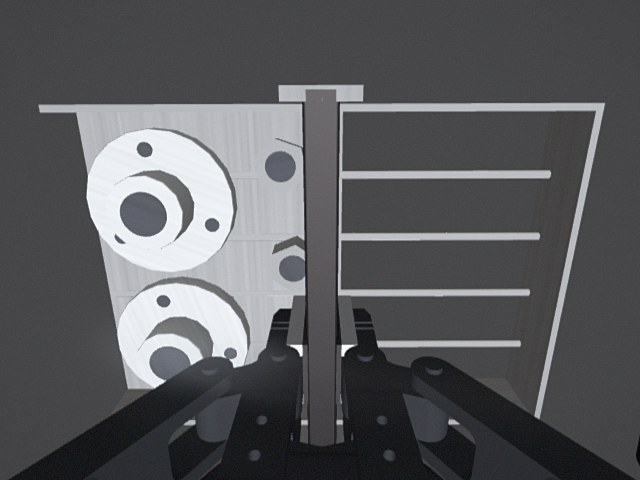

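The fingers hold the bar centrally at (320,260) and the sieve is square to the gripper. I'll lift, carry it to the bin and pour.

```bash
python3 - <<'E'
from h import *
P,O=pose(ORG,[.509,.009,.19],-.05,0)
arm.move_linear(P,O,speed=.12)
s=arm.observe();print(s["wrist_force"],s["grip_width"])
A=BIN+[-.015,0,.160]
P,O=pose(SLOT,A+[0,0,.03],BY,0);arm.move_linear(P,O,speed=.16)
for t in (10,20,30,40):
    P,O=pose(SLOT,A+[0,0,.03*(1-t/40)],BY,t);arm.move_linear(P,O,speed=.04)
arm.sleep(.5)
s=arm.observe();print(s["wrist_force"],s["time_s"],s["position"],P)
p=arm.get_image("scene");save(p,"sc2.png");q=arm.get_image("side");save(q,"s2.png")
a=cv2.resize(p["pixels"][150:330,100:340],(480,360),interpolation=2);b=cv2.resize(q["pixels"][80:260,260:500],(480,360),interpolation=2)
w=wrist()["pixels"]
cv2.imwrite("pics/m2.png",cv2.resize(np.vstack([np.hstack([a,b]),cv2.resize(w,(960,720))[:480]]),(800,580))[:,:,::-1])
E
```

```text
[ 0.01151493 -0.39862719 -6.6346779 ] 0.008631404270569808
[-0.32268294 -0.18351779 -5.88300227] 13.5 [ 0.49400745 -0.31705366  0.23841525] [ 0.49408761 -0.31702454  0.23827831]
```

View pics/m2.png

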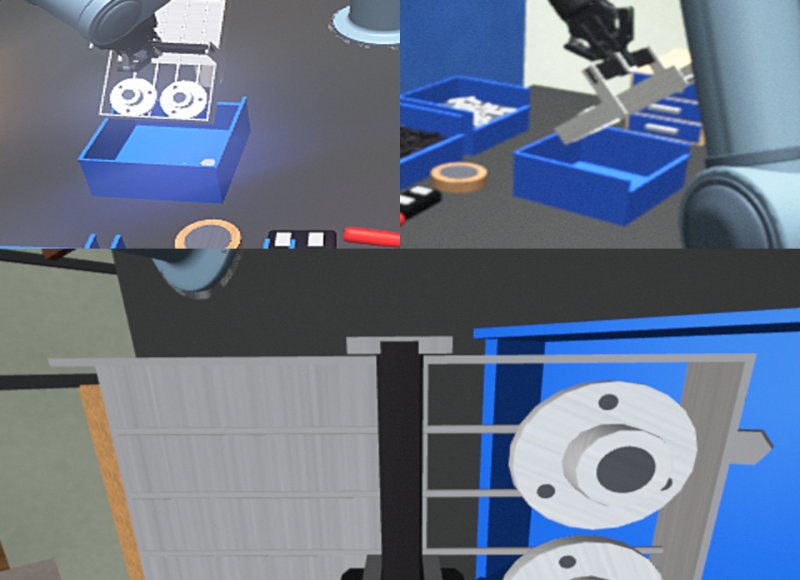

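The crops show both hubs against the end wall and a nut in the bin at (208,162). The wrist load fell 0.75 N, which is about three nuts. I'll level the sieve, move away and check the bin before tipping.

```bash
python3 - <<'E'
from h import *
A=BIN+[-.015,0,.160]
for t in (20,0):
    P,O=pose(SLOT,A+[0,0,.03*(1-t/40)],BY,t);arm.move_linear(P,O,speed=.08)
P,O=pose(ORG,[.60,0,.19],0,0);arm.move_linear(P,O,speed=.18)
s=arm.observe();print(s["wrist_force"],s["time_s"])
p=arm.get_image("scene");q=arm.get_image("side")
for c in (p,q):
    print([(round(m["score"],2),atz(c,m["position"],.004).round(3)) for m in arm.mark_of(c,"nut0")])
a=cv2.resize(p["pixels"][200:300,140:260],(480,400),interpolation=2);b=cv2.resize(p["pixels"][180:330,250:400],(400,400),interpolation=2)
w=wrist()["pixels"]
cv2.imwrite("pics/m3.png",cv2.resize(np.vstack([np.hstack([a,b]),cv2.resize(w,(880,660))[:500]]),(780,600))[:,:,::-1])
E
```

```text
[ 0.60063641  0.39149363 -6.51034654] 16.7417
[(0.55, array([ 0.522, -0.262,  0.004]))]
[]
```

View pics/m3.png

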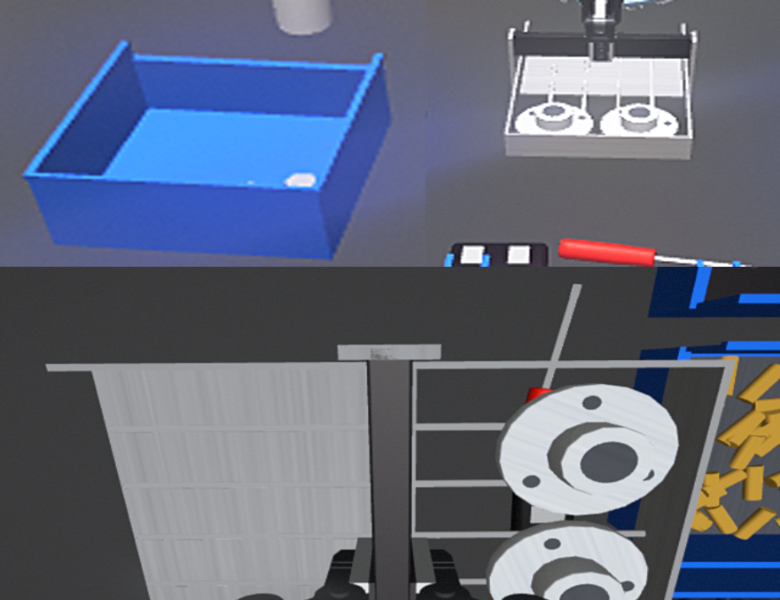

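One nut is clearly in the bin at (300,180) in the crop, and the sieve looks clear of nuts. The front wall hides part of the bin floor, so I'll check with the wrist camera past the sieve's edge.

```bash
python3 - <<'E'
from h import *
ims=[]
P,O=pose(ORG,[.56,-.39,.25],0,0);arm.move_linear(P,O,speed=.22)
for y in (-.39,-.47):
    P,O=pose(ORG,[.56,y,.25],0,0);arm.move_linear(P,O,speed=.15)
    w=wrist();ims.append(w["pixels"][:240])
    print([(round(m["score"],2),m["position"],atz(w,m["position"],.004).round(3)) for m in arm.mark_of(w,"nut0")])
print(arm.observe()["wrist_force"],arm.observe()["time_s"])
cv2.imwrite("pics/m4.png",np.vstack(ims)[:,:,::-1])
E
```

```text
[(0.96, [302.0, 55.8], array([ 0.54 , -0.26 ,  0.004])), (0.75, [355.9, 118.1], array([ 0.598, -0.321,  0.004]))]
[(0.81, [319.3, 10.1], array([ 0.558, -0.297,  0.004])), (0.61, [359.7, 34.9], array([ 0.599, -0.32 ,  0.004]))]
[ 0.30499829  1.12650784 -5.86566512] 20.075
```

View pics/m4.png

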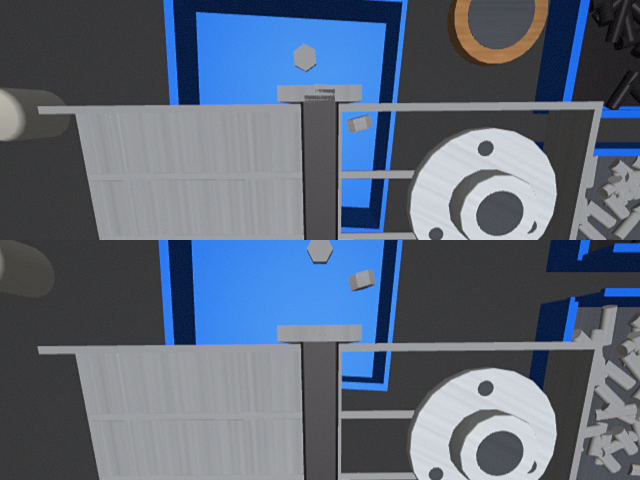

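All three nuts are in the bin, at (.54,-.26), (.558,-.297) and (.598,-.32). The second one was behind the upright in the first shot. Now the tray.

```bash
python3 - <<'E'
from h import *
M=lambda t:TRAY+[.065,0,.055+.075*(1-min(-t,30)/30)]
for t in (0,-30,-40,-43): print(t,arm.solve_ik(*pose(MOUTH,M(t),0,t)) is not None)
P,O=pose(MOUTH,M(0)+[0,0,.08],0,0);arm.move_linear(P,O,speed=.24)
P,O=pose(MOUTH,M(0),0,0);arm.move_linear(P,O,speed=.12)
for t,v in ((-8,.05),(-15,.04),(-22,.025),(-28,.025),(-34,.025),(-40,.025)):
    P,O=pose(MOUTH,M(t),0,t)
    try: arm.move_linear(P,O,speed=v)
    except arm.IKError as e: print(t,"IK",e);break
arm.sleep(.5)
s=arm.observe();print(s["wrist_force"],s["time_s"])
p=arm.get_image("scene");q=arm.get_image("side")
a=p["pixels"][170:350,340:580];b=q["pixels"][230:450,100:400]
w=wrist()["pixels"]
cv2.imwrite("pics/m5.png",np.vstack([np.hstack([cv2.resize(a,(400,300)),cv2.resize(b,(400,300))]),cv2.resize(w,(800,600))[:300]])[:,:,::-1])
E
```

```text
0 True
-30 True
-40 True
-43 True
[ 0.56702078  0.34913819 -3.70313497] 28.1417
```

View pics/m5.png

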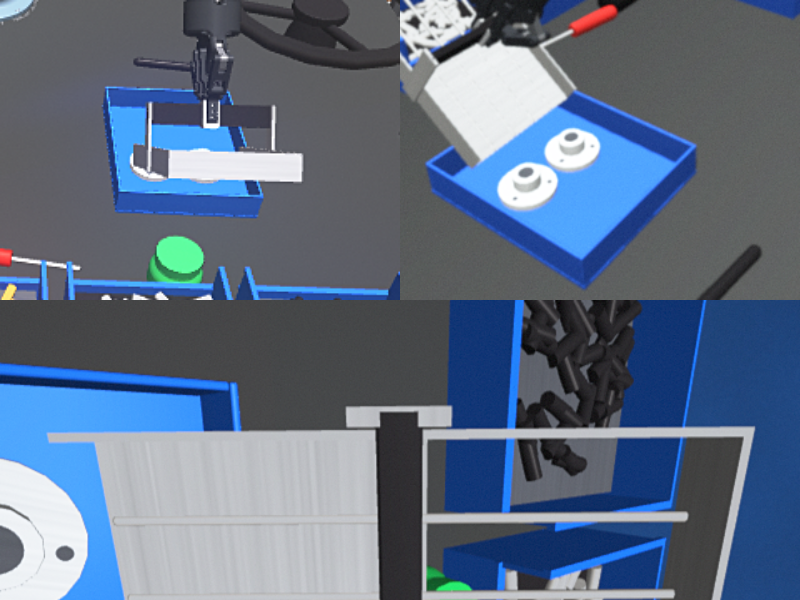

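Both hubs lie flat in the tray, at (527,185) and (572,148) in the side crop. I'll raise and level the sieve, then put it back where it stood.

```bash
python3 - <<'E'
from h import *
A=TRAY+[.065,0,.055]
P,O=pose(MOUTH,A+[.0,0,.10],0,-40);arm.move_linear(P,O,speed=.12)
for t in (-20,0):
    P,O=pose(MOUTH,A+[0,0,.12],0,t);arm.move_linear(P,O,speed=.1)
P,O=pose(ORG,[.509,.009,.17],-.05,0);arm.move_linear(P,O,speed=.2)
P,O=pose(ORG,[.509,.009,.012],-.05,0);arm.move_linear(P,O,speed=.12)
P,O=pose(ORG,[.509,.009,-.004],-.05,0);print(arm.move_linear(P,O,speed=.015,guard=6))
s=arm.observe();print(s["position"],s["wrist_force"])
arm.release()
s=arm.observe();P=s["position"]
arm.move_linear(P+[0,0,.12],O,speed=.15)
P,O=pose(ORG,[.45,.0,.30],0,0);arm.move_pose(P,O)
arm.sleep(.3);s=arm.observe();print(s["wrist_force"],s["time_s"])
p=arm.get_image("scene");q=arm.get_image("side")
a=p["pixels"][160:360,130:530];w=wrist();
print([(round(m["score"],2),atz(w,m["position"],0).round(3)) for m in arm.mark_of(w,"sieve")[:1]])
b=q["pixels"][180:420,100:460]
cv2.imwrite("pics/m6.png",np.vstack([cv2.resize(a,(600,300)),np.hstack([cv2.resize(w["pixels"],(300,225)),cv2.resize(b,(300,225))])])[:,:,::-1])
E
```

```text
True
[0.50899365 0.00900819 0.06121241] [ 0.72984029 -0.21534952  4.57294132]
[-0.27034341 -0.7191366  -0.28692482] 37.2583
[(0.93, array([0.508, 0.004, 0.   ]))]
```

View pics/m6.png

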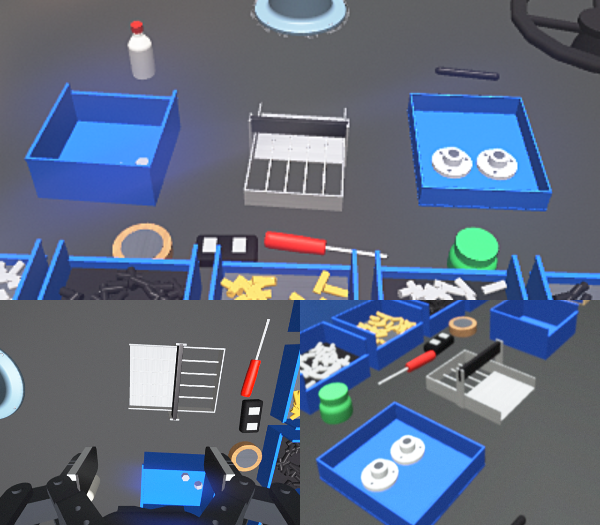

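The sieve stands empty and level on the mat at (297,160) with the gripper clear. Both hubs are in the tray, the nuts are in the bin, and the other things haven't moved.

```bash
python3 -c "
from rig import arm
print(arm.job_done())"
```

```text
the job is handed in; nothing more can be done
None
```

I handed the job in after about 37 s of robot time: all three nuts are in the deep bin, both hubs are in the shallow tray, and the empty sieve is level on the mat and released.

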